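# Make up two circuit-board kits from the parts stock

### The job

Make up the two board kits: into the tray that holds the long circuit board put the transformer, the heat sink and the large capacitor, and into the tray that holds the short board put the choke and the small capacitor. Each part goes into an empty square compartment of its own, standing upright as it stands now, flat on the compartment floor. The relay is spare: leave it where it stands, and do not disturb the multimeter or the solder spool.

Things in the scene. Friction and masses are not known exactly. Their poses are not given: they have to be found in the camera images.
- tray_long_board: Dark grey tray, fixed, 238 (x) by 147.5 mm; floor 3 mm thick, walls 2.5 mm, tops 12 mm above the floor. Origin: centre of its underside, on the mat 2 mm above the bench. Along +y three empty open compartments, 76 (x) by 74 mm inside, centred at x -78.5, 0, 78.5, y 34 mm. In the bay along -y lies, fixed, the LONG green circuit board, 216 by 56 mm, filling the bay (under 15 mm high).
- tray_short_board: Dark grey tray, fixed, 238 (x) by 147.5 mm; floor 3 mm thick, walls 2.5 mm, tops 12 mm above the floor. Origin: centre of its underside, on the mat 2 mm above the bench. Along +y three empty open compartments, 76 (x) by 74 mm inside, centred at x -78.5, 0, 78.5, y 34 mm. In the bay along -y lies, fixed, the SHORT green circuit board, 84 by 56 mm, mid-bay (under 15 mm high).
- transformer: Small mains transformer, 48 (x) by 36 (y) by 44 mm tall: grey laminated steel core 48 mm long, 22 mm thick (y), from 4 to 44 mm up, its flat end faces (+x, -x) 48 mm apart to grip; a yellow taped winding bulges out in the middle of both sides; black foot; 0.16 to 0.29 kg. Origin: centre of its underside; z up.
- heat_sink: Plain aluminium finned heat sink standing with its fins upright, 25 mm (x, across the fin tips, the way to grip it) by 42 mm (y), 50 mm tall, about 75 g. Origin: centre of its underside; z up.
- large_capacitor: Thick electrolytic capacitor: dark upright cylinder 36 mm in diameter and 50 mm tall, standing on its can with two 6 mm pins on top, about 75 g. Origin: centre of its underside; z up.
- small_capacitor: Thin electrolytic capacitor: dark upright cylinder 22 mm in diameter and 40 mm tall, standing on its can with two 6 mm pins on top, about 28 g. Origin: centre of its underside; z up.
- choke: Toroidal choke: a copper-wound ring 36 mm in diameter standing upright on a black carrier; the ring is 18 mm thick along x (its flat faces look to +x and -x and are the way to grip it) and centred 23 mm up; carrier 20 mm (x) by 34 mm (y); 41 mm tall in all, about 65 g. Origin: centre of its underside; z up.
- relay: Plug-in relay, a spare that is not wanted: upright clear-cased block with a copper coil inside and a black base, 21 mm (x) by 28 mm (y), 36 mm tall. Origin: centre of its underside; z up.
- multimeter: Hand-held multimeter lying on its back, dark grey, 80 mm (x) by 160 mm (y), 45 mm high with its dial: a bystander. Origin: centre of its underside; z up.
- solder_spool: White-flanged spool of solder wire standing on one flange, 56 mm in diameter, 48 mm tall: a bystander. Origin: centre of its underside; z up.

How it is judged (in metres and radians):
At the end, for the whole second after the job is handed in: The named parts stand in their trays, one to a compartment (any): origin within 28 mm (tray x) and 27 mm (y) of the compartment's centre, underside within 3 mm of its floor, upright within 0.1 rad, at rest; relay upright and within 25 mm of its start (((x of transformer in the frame of tray_long_board between -0.1065 and -0.0505 m and y of transformer in the frame of tray_long_board between 0.0075 and 0.061 m and z of transformer in the frame of tray_long_board between 0 and 0.006 m) or (x of heat_sink in the frame of tray_long_board between -0.1065 and -0.0505 m and y of heat_sink in the frame of tray_long_board between 0.0075 and 0.061 m and z of heat_sink in the frame of tray_long_board between 0 and 0.006 m) or (x of large_capacitor in the frame of tray_long_board between -0.1065 and -0.0505 m and y of large_capacitor in the frame of tray_long_board between 0.0075 and 0.061 m and z of large_capacitor in the frame of tray_long_board between 0 and 0.006 m)) and ((x of transformer in the frame of tray_long_board between -0.028 and 0.028 m and y of transformer in the frame of tray_long_board between 0.0075 and 0.061 m and z of transformer in the frame of tray_long_board between 0 and 0.006 m) or (x of heat_sink in the frame of tray_long_board between -0.028 and 0.028 m and y of heat_sink in the frame of tray_long_board between 0.0075 and 0.061 m and z of heat_sink in the frame of tray_long_board between 0 and 0.006 m) or (x of large_capacitor in the frame of tray_long_board between -0.028 and 0.028 m and y of large_capacitor in the frame of tray_long_board between 0.0075 and 0.061 m and z of large_capacitor in the frame of tray_long_board between 0 and 0.006 m)) and ((x of transformer in the frame of tray_long_board between 0.0505 and 0.1065 m and y of transformer in the frame of tray_long_board between 0.0075 and 0.061 m and z of transformer in the frame of tray_long_board between 0 and 0.006 m) or (x of heat_sink in the frame of tray_long_board between 0.0505 and 0.1065 m and y of heat_sink in the frame of tray_long_board between 0.0075 and 0.061 m and z of heat_sink in the frame of tray_long_board between 0 and 0.006 m) or (x of large_capacitor in the frame of tray_long_board between 0.0505 and 0.1065 m and y of large_capacitor in the frame of tray_long_board between 0.0075 and 0.061 m and z of large_capacitor in the frame of tray_long_board between 0 and 0.006 m)) and ((x of choke in the frame of tray_short_board between -0.1065 and -0.0505 m and y of choke in the frame of tray_short_board between 0.0075 and 0.061 m and z of choke in the frame of tray_short_board between 0 and 0.006 m) or (x of choke in the frame of tray_short_board between -0.028 and 0.028 m and y of choke in the frame of tray_short_board between 0.0075 and 0.061 m and z of choke in the frame of tray_short_board between 0 and 0.006 m) or (x of choke in the frame of tray_short_board between 0.0505 and 0.1065 m and y of choke in the frame of tray_short_board between 0.0075 and 0.061 m and z of choke in the frame of tray_short_board between 0 and 0.006 m)) and ((x of small_capacitor in the frame of tray_short_board between -0.1065 and -0.0505 m and y of small_capacitor in the frame of tray_short_board between 0.0075 and 0.061 m and z of small_capacitor in the frame of tray_short_board between 0 and 0.006 m) or (x of small_capacitor in the frame of tray_short_board between -0.028 and 0.028 m and y of small_capacitor in the frame of tray_short_board between 0.0075 and 0.061 m and z of small_capacitor in the frame of tray_short_board between 0 and 0.006 m) or (x of small_capacitor in the frame of tray_short_board between 0.0505 and 0.1065 m and y of small_capacitor in the frame of tray_short_board between 0.0075 and 0.061 m and z of small_capacitor in the frame of tray_short_board between 0 and 0.006 m)) and not ((x of choke in the frame of tray_short_board between -0.1065 and -0.0505 m and y of choke in the frame of tray_short_board between 0.0075 and 0.061 m and z of choke in the frame of tray_short_board between 0 and 0.006 m) and (x of small_capacitor in the frame of tray_short_board between -0.1065 and -0.0505 m and y of small_capacitor in the frame of tray_short_board between 0.0075 and 0.061 m and z of small_capacitor in the frame of tray_short_board between 0 and 0.006 m)) and not ((x of choke in the frame of tray_short_board between -0.028 and 0.028 m and y of choke in the frame of tray_short_board between 0.0075 and 0.061 m and z of choke in the frame of tray_short_board between 0 and 0.006 m) and (x of small_capacitor in the frame of tray_short_board between -0.028 and 0.028 m and y of small_capacitor in the frame of tray_short_board between 0.0075 and 0.061 m and z of small_capacitor in the frame of tray_short_board between 0 and 0.006 m)) and not ((x of choke in the frame of tray_short_board between 0.0505 and 0.1065 m and y of choke in the frame of tray_short_board between 0.0075 and 0.061 m and z of choke in the frame of tray_short_board between 0 and 0.006 m) and (x of small_capacitor in the frame of tray_short_board between 0.0505 and 0.1065 m and y of small_capacitor in the frame of tray_short_board between 0.0075 and 0.061 m and z of small_capacitor in the frame of tray_short_board between 0 and 0.006 m)) and angle between each of transformer, heat_sink, large_capacitor, choke, small_capacitor, relay's own z axis and vertical below 0.1 rad and linear speed of each of transformer, heat_sink, large_capacitor, choke, small_capacitor below 0.01 m/s and distance of relay from where it was at the start of the episode below 0.025 m); the robot touches nothing.
It fails at once if The spare relay is moved more than 25 mm (distance of relay from where it was at the start of the episode above 0.025 m).
It fails at once if The multimeter is pushed more than 25 mm (distance of multimeter from where it was at the start of the episode above 0.025 m).
It fails at once if The solder spool is pushed more than 25 mm (distance of solder_spool from where it was at the start of the episode above 0.025 m).
It also fails if it takes over 112 s, if anything falls off the work surface, if the arm or the gripper's body presses on something with over 40 N, if the wrist force passes 120 N, or if a joint passes its speed limit or range.

### The arm

A 6-joint arm with a two-finger parallel gripper is mounted at the origin on the work surface. World frame = base frame: x ahead of the robot, y to its left, z up, the work surface at z = 0. Lengths are in m, angles in degrees, forces in N, time in s.
With the tool pointing down it reaches from about 0.35 to 0.8 m from the base axis. Payload 7.3 kg.
Tool frame: the origin (TCP) lies at the very end of the fingers, on their centre line; the grasp point (between the pads) lies 19 mm behind it; y points along the fingers, z is the direction in which the jaws open and shut, and the axes are right-handed (so a half turn about y gives the same grasp; the last joint's range is limited). The gripper opens to 85 mm and grips with 20 to 120 N. Pads are 22 mm wide; open, the fingers measure 114 mm over their backs; the gripper's body (76 mm by 85 mm) begins 54 mm behind the grasp point. The pads swing forward as they close: fully open they stand 13 mm farther back than shut.
Start: joints at [-85.084, 19.595, 87.324, -0, 73.075, -8.365], TCP at [0.121, -0.511, 0.231] pointing down, gripper open.
Joint ranges: [-145.02, 145.02], [-44.19, 115.74], [2.07, 154.8], [-57.11, 237.11], [16.16, 152.29], [-177.93, 177.93]. Speed limits (degrees/s): [147.25, 147.25, 180, 180, 180, 180].

### API

Orientations are given as a 3x3 rotation matrix whose columns are the frame's x, y, z axes.
In Python, from workcell import bot, grab_frame, job gives the robot as it stands. The module is installed in compiled form; this text tells all that it offers.
- The arm moves only by the tool step_arm, never from a script. Its argument "targets" is a list of rows, each an object with "xyz": the shift along the tool's x, y, z in m, a list of three; "twist": the turn about the tool's y in degrees; "gripper": the opening, from -1 (shut) to 1 (fully open), so that 0 is half open. A call has 1 to 10 rows; each row shifts and turns the commanded pose from where the row before left it, along the tool's axes as they then stand; what a row does not reach is not made up. A row lasts 1/12 s, in which the tool goes at most 41.7 mm and 7.16 degrees, less where a joint would pass 70% of its speed; a pose out of reach is approached as far as the arm can. A call is refused whole if a number of a shift passes 0.0417 or a number of a turn 7.16, either way. A call with a gripper value outside its range is refused whole. The fingers move at their own pace and stop on an object; "newtons" is the grip in N (left out, the last holds). Time passes only in rows, so rows that do not move let the fingers close. It gives the time, the measured TCP pose, the force and the opening at its end, in the units of the state.
- bot.get_state(): the state, without advancing time (a new reading comes with each control period).
- grab_frame(name): name is "side" or "top" or "wrist"; returns a dict with "image" (400x640x3 uint8, blue, green, red), "mtx" (3x3 intrinsics, pixels), "k1" (the pictures are not rectified: a ray, as slopes to the right and down, at radius r is drawn at 1 + k1 r^2 times it, then the intrinsics apply), "rvec" (rotation vector, rad) and "tvec" (3), from world to camera coordinates, as OpenCV has them. Camera axes: x right, y down, z forward; pixel columns grow to the right and rows downward; lengths in m; the calibration is good to about 2 mm. A picture is of the moment at which its call begins. There is no depth.
- job.close_job(): hands the job in, once; it reports no verdict.
The state is a dict: "t": time; "joints": joint angles; "dq": joint speeds; "effort": joint torques, N m; "tcp_pos": TCP position; "ee_rot": TCP orientation; "force": force on the tool from outside, world axes, zero at the start; "torque": the same for the moment, N m; "width": opening from 0.0 (shut) to 1.0 (fully open).
Only numpy, scipy, OpenCV 4.12 (cv2) and the standard library are available. Lean on these libraries where they do the work, as an engineer would, in place of code of your own. Each camera call takes 0.05 s, during which the arm holds its last target. There are 200 camera calls.

## Working session

There is one attempt and no reset: what is moved stays moved. The work goes in short steps, Python scripts to look and compute and a tool call to move; the robot and the scene stay as the last step left them, time stands still between calls to the robot, and variables do not carry over. Pictures are saved under pics/ and viewed, about 12 in all and at most 16, crops included, and the job is handed in when it is done.

Besides the shell and the picture viewer there is one more tool, called after "Request:" by a JSON object that holds its "method" and its "body", one argument or row to a line. step_arm: Moves the arm, as the interface text tells. Its arguments: {"type":"object","properties":{"targets":{"type":"array","items":{"type":"object","properties":{"xyz":{"type":"array","items":{"type":"number"}},"twist":{"type":"number"},"gripper":{"type":"number"}}}},"newtons":{"type":"number"}},"required":["targets"]}

```bash
mkdir -p pics; cat > h.py <<'E'
import numpy as np, cv2
from workcell import bot, grab_frame, job
def snap(n,f=None):
    d=grab_frame(n)
    if f: cv2.imwrite('pics/'+f+'.png',d['image'])
    return d
def ray(d,uv):
    K=d['mtx'];p=np.array([(uv[0]-K[0,2])/K[0,0],(uv[1]-K[1,2])/K[1,1]])
    q=p.copy()
    for _ in range(30): q=p/(1+d['k1']*(q@q))
    R=cv2.Rodrigues(np.array(d['rvec'],float))[0];t=np.array(d['tvec'],float).ravel()
    return -R.T@t, R.T@np.array([q[0],q[1],1])
def onz(d,uv,z):
    c,v=ray(d,uv); return c+v*(z-c[2])/v[2]
def proj(d,P):
    R=cv2.Rodrigues(np.array(d['rvec'],float))[0];t=np.array(d['tvec'],float).ravel()
    X=R@np.array(P)+t;q=X[:2]/X[2];q=q*(1+d['k1']*(q@q));K=d['mtx']
    return np.array([K[0,0]*q[0]+K[0,2],K[1,1]*q[1]+K[1,2]])
E
python3 - <<'E'
from h import *
np.set_printoptions(precision=4,suppress=True)
s=bot.get_state();print(s)
for n in('top','side','wrist'):
    d=snap(n,n+'0');c,v=ray(d,(320,200));print(n,c,v,d['k1'],d['mtx'][0,0])
E
```

```text
{'t': 0.0, 'joints': array([-85.084 ,  19.6365,  87.3781,   0.0007,  73.0741,  -8.3648]), 'dq': array([-0.0491, -0.0168,  0.0514,  0.0294, -0.0483,  0.0124]), 'effort': array([ -0.0026, -43.3682, -24.6014,  -0.0002,   0.0079,   0.    ]), 'tcp_pos': array([ 0.1206, -0.5105,  0.2306]), 'ee_rot': array([[-0.9733, -0.0001,  0.2297],
       [-0.2297,  0.0015, -0.9733],
       [-0.0002, -1.    , -0.0015]]), 'force': array([ 0.1312,  0.2759, -0.2057]), 'torque': array([ 0.0404, -0.016 ,  0.0516]), 'width': 1.0005627513627415}
top [ 0.494  -0.0047  1.0331] [ 0.1209 -0.0075 -0.9927] -0.05683830849543831 421.7248461904738
side [ 0.5237 -0.855   0.5426] [ 0.11    0.8473 -0.5196] 0.02087926729942892 488.67062183851635
wrist [ 0.1898 -0.495   0.3724] [-0.2753 -0.0648 -0.9592] -0.04889354572251073 284.3511088042969
```

View pics/top0.png

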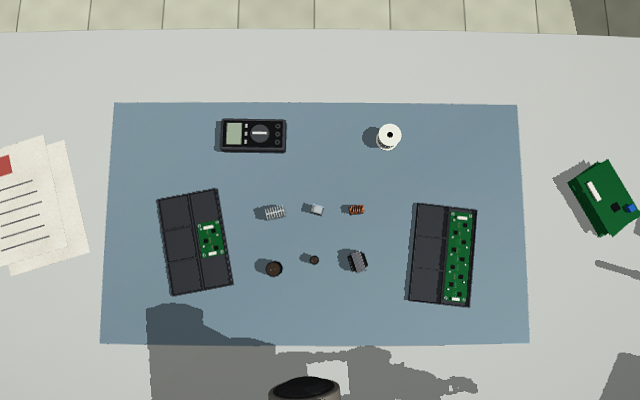

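View pics/side0.png

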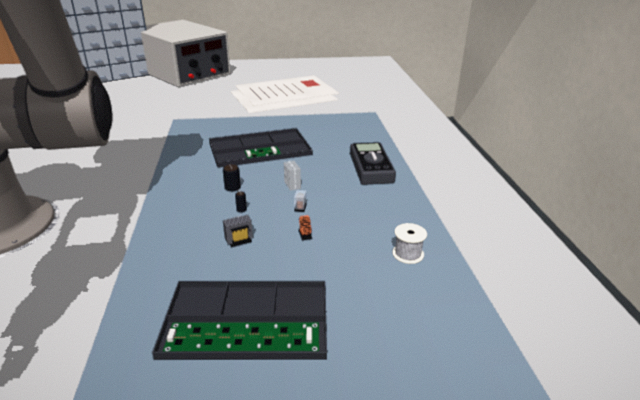

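The top view has image up = +x and image right = −y. The short-board tray is on the left (195,242) and the long-board tray on the right (441,255). Parts: heat sink (275,212), relay (317,210), choke (356,210), large cap (274,268), small cap (314,260), transformer (358,261), with the multimeter at (252,135) and the spool at (389,136). The side view agrees.

```bash
python3 - <<'E'
from h import *
np.set_printoptions(precision=4,suppress=True)
d=snap('top');im=d['image']
big=cv2.resize(im[180:310,255:395],None,fx=5.5,fy=4.6*5.5/4.6*0.83,interpolation=cv2.INTER_CUBIC)
big=cv2.resize(im[180:310,255:395],None,fx=4.5,fy=4.5,interpolation=cv2.INTER_CUBIC);cv2.imwrite('pics/crop1.png',big)
hsv=cv2.cvtColor(im,cv2.COLOR_BGR2HSV)
m=((hsv[...,2]<75)).astype(np.uint8)
for nm,(x0,y0,x1,y1) in dict(short=(140,180,245,300),long=(395,190,490,315)).items():
    r=np.zeros_like(m);r[y0:y1,x0:x1]=(m|((hsv[...,0]>40)&(hsv[...,0]<80)&(hsv[...,1]>120)).astype(np.uint8))[y0:y1,x0:x1]
    r=cv2.morphologyEx(r,cv2.MORPH_CLOSE,np.ones((5,5)))
    c=max(cv2.findContours(r,0,2)[0],key=cv2.contourArea)
    pts=np.array([onz(d,p[0],.017)[:2] for p in c],np.float32)
    print(nm,cv2.minAreaRect(c),cv2.minAreaRect(pts))
    g=((hsv[...,0]>40)&(hsv[...,0]<80)&(hsv[...,1]>120)).astype(np.uint8);q=np.zeros_like(g);q[y0:y1,x0:x1]=g[y0:y1,x0:x1]
    q=cv2.morphologyEx(q,cv2.MORPH_CLOSE,np.ones((7,7)));c=max(cv2.findContours(q,0,2)[0],key=cv2.contourArea)
    print(' board',cv2.minAreaRect(np.array([onz(d,p[0],.01)[:2] for p in c],np.float32)))
for nm,uv,z in [('hs',(275,212),.05),('relay',(317,210),.038),('choke',(356,210),.043),('Lc',(274,268),.052),('sc',(314,260),.042),('tr',(358,261),.046),('mm',(252,135),.04),('spool',(389,136),.05)]:
    print(nm,onz(d,uv,z))
E
```

```text
short ((194.01351928710938, 241.58106994628906), (99.46138763427734, 62.63601303100586), 80.53767395019531) ((0.517795741558075, 0.289834201335907), (0.23683223128318787, 0.14924092590808868), 11.033515930175781)
 board ((0.5248667001724243, 0.2532065212726593), (0.08457059413194656, 0.05663904547691345), 11.072874069213867)
long ((442.6360778808594, 254.59381103515625), (62.38596725463867, 98.7322998046875), 5.52754020690918) ((0.4869663119316101, -0.30783331394195557), (0.15053342282772064, 0.236332505941391), 83.2934799194336)
 board ((0.48244327306747437, -0.3478293716907501), (0.05729611963033676, 0.2168811559677124), 83.46753692626953)
hs [0.5852 0.0931 0.05  ]
relay [ 0.5913 -0.0051  0.038 ]
choke [ 0.5911 -0.0972  0.043 ]
Lc [0.4557 0.0934 0.052 ]
sc [0.4739 0.0016 0.042 ]
tr [ 0.4718 -0.1006  0.046 ]
mm [0.773  0.1527 0.04  ]
spool [ 0.7693 -0.1777  0.05  ]
```

View pics/crop1.png

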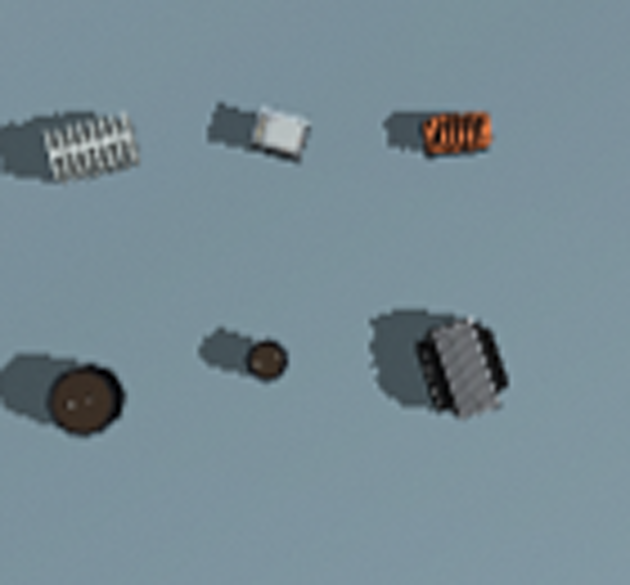

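The crop shows the core of the transformer at about (465,370), turned about 18° from +x. The choke is almost square to the axes and the heat sink is tilted about 9°. Both trays measure 237 × 150 mm against the given 238 × 147.5, so I trust them. Next I go above the transformer.

```bash
cat >> h.py <<'E'
np.set_printoptions(precision=4,suppress=True)
def go(P,yaw,s=None):
    s=s or bot.get_state();p=np.array(s['tcp_pos']);R=np.array(s['ee_rot'])
    y0=np.degrees(np.arctan2(R[1,2],R[0,2]));tw=-((yaw-y0+180)%360-180)
    a=np.radians(yaw);z=np.array([np.cos(a),np.sin(a),0]);y=np.array([0,0,-1.]);x=np.cross(y,z)
    dp=np.array(P)-p
    print('yaw',round(y0,2),'tcp',p,'twist',round(tw,2),'then shift',np.array([dp@x,dp@y,dp@z])*1000,'mm; |xyz|/41.7 rows',round(np.linalg.norm(dp)/.0417,1))
    print('   shift in present axes',R.T@dp*1000)
E
python3 - <<'E'
from h import *
go((.472,-.101,.17),18)
E
```

```text
yaw -76.72 tcp [ 0.1206 -0.5107  0.2309] twist -94.72 then shift [-281.0981   60.8976  460.8044] mm; |xyz|/41.7 rows 13.0
   shift in present axes [-436.115    61.2369 -317.9923]
```

Request:
{"method": "step_arm", "body": {
  "targets": [
    {"xyz":[-0.029,0.004,-0.0212]},
    {"xyz":[-0.029,0.004,-0.0212]},
    {"xyz":[-0.029,0.004,-0.0212]},
    {"xyz":[-0.029,0.004,-0.0212]},
    {"xyz":[-0.029,0.004,-0.0212]},
    {"xyz":[-0.029,0.004,-0.0212]},
    {"xyz":[-0.029,0.004,-0.0212]},
    {"xyz":[-0.029,0.004,-0.0212]},
    {"xyz":[-0.029,0.004,-0.0212]},
    {"xyz":[-0.029,0.004,-0.0212]}
  ],
  "newtons": 50
}}

```text
schema error: expected keys xyz, twist, gripper
```

Request:
{"method": "step_arm", "body": {
  "targets": [
    {"xyz":[-0.029,0.004,-0.0212]},
    {"xyz":[-0.029,0.004,-0.0212]},
    {"xyz":[-0.029,0.004,-0.0212]},
    {"xyz":[-0.029,0.004,-0.0212]},
    {"xyz":[-0.029,0.004,-0.0212]},
    {"twist":-6.8,"xyz":[0,0,0]},
    {"twist":-6.8,"xyz":[0,0,0]},
    {"twist":-6.8,"xyz":[0,0,0]},
    {"twist":-6.8,"xyz":[0,0,0]},
    {"twist":-6.8,"xyz":[0,0,0]}
  ]
}}

```text
schema error: expected keys xyz, twist, gripper
```

Request:
{"method": "step_arm", "body": {
  "targets": [
    {"twist":-6.8,"xyz":[0,0,0]},
    {"twist":-6.8,"xyz":[0,0,0]},
    {"twist":-6.8,"xyz":[0,0,0]},
    {"twist":-6.8,"xyz":[0,0,0]},
    {"twist":-6.8,"xyz":[0,0,0]},
    {"twist":-6.8,"xyz":[0,0,0]},
    {"twist":-6.8,"xyz":[0,0,0]},
    {"twist":-6.8,"xyz":[0,0,0]},
    {"twist":-6.8,"xyz":[0,0,0]}
  ]
}}

```text
schema error: expected keys xyz, twist, gripper
```

```bash
python3 - <<'E'
from h import *
go((.472,-.101,.17),18)
d=snap('wrist','w1')
print('part top centre',proj(d,(.472,-.101,.046)),'x marks', proj(d,(.495,-.0936,.046)),proj(d,(.449,-.1084,.046)))
E
```

```text
yaw -76.72 tcp [ 0.1206 -0.5107  0.2309] twist -94.72 then shift [-281.0981   60.8976  460.8044] mm; |xyz|/41.7 rows 13.0
   shift in present axes [-436.115    61.2369 -317.9923]
part top centre [  30.5862 -202.8501] x marks [  40.1723 -207.4626] [  24.3032 -192.4163]
```

View pics/w1.png

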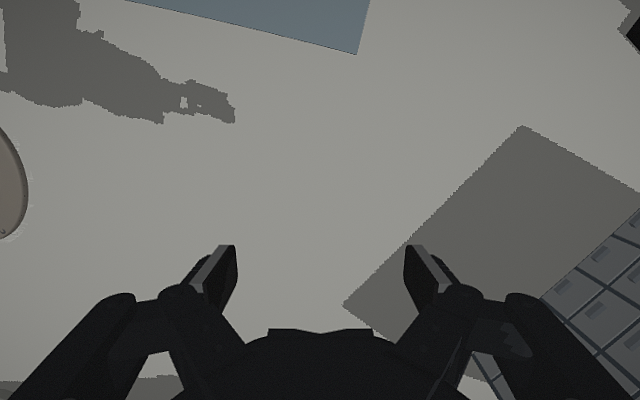

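The arm did not move, since every row needs all three keys. The wrist view only shows the bench, with the finger tips at (225,265) and (415,265). I repeat the move with complete rows.

Request:
{"method": "step_arm", "body": {
  "targets": [
    {"xyz":[-0.029,0.004,-0.0212],"twist":0,"gripper":1},
    {"xyz":[-0.029,0.004,-0.0212],"twist":0,"gripper":1},
    {"xyz":[-0.029,0.004,-0.0212],"twist":0,"gripper":1},
    {"xyz":[-0.029,0.004,-0.0212],"twist":0,"gripper":1},
    {"xyz":[-0.029,0.004,-0.0212],"twist":0,"gripper":1},
    {"xyz":[-0.029,0.004,-0.0212],"twist":0,"gripper":1},
    {"xyz":[-0.029,0.004,-0.0212],"twist":0,"gripper":1},
    {"xyz":[-0.029,0.004,-0.0212],"twist":0,"gripper":1},
    {"xyz":[-0.029,0.004,-0.0212],"twist":0,"gripper":1},
    {"xyz":[-0.029,0.004,-0.0212],"twist":0,"gripper":1}
  ],
  "newtons": 50
}}

```text
t: 1.08
tcp_pos: [0.355, -0.2365, 0.1913]
ee_rot: [[-0.973, 0.0, 0.23], [-0.23, -0.0, -0.973], [-0.0, -1.0, 0.0]]
force: [0.6, -0.1, -0.2]
width: 0.995
```

Request:
{"method": "step_arm", "body": {
  "targets": [
    {"xyz":[-0.029,0.004,-0.0212],"twist":0,"gripper":1},
    {"xyz":[-0.029,0.004,-0.0212],"twist":0,"gripper":1},
    {"xyz":[-0.029,0.004,-0.0212],"twist":0,"gripper":1},
    {"xyz":[-0.029,0.004,-0.0212],"twist":0,"gripper":1},
    {"xyz":[-0.029,0.004,-0.0212],"twist":0,"gripper":1},
    {"xyz":[0,0,0],"twist":-6.8,"gripper":1},
    {"xyz":[0,0,0],"twist":-6.8,"gripper":1},
    {"xyz":[0,0,0],"twist":-6.8,"gripper":1},
    {"xyz":[0,0,0],"twist":-6.8,"gripper":1},
    {"xyz":[0,0,0],"twist":-6.8,"gripper":1}
  ]
}}

```text
t: 1.92
tcp_pos: [0.471, -0.1013, 0.1712]
ee_rot: [[-0.674, -0.0, 0.739], [-0.739, -0.0, -0.674], [0.0, -1.0, -0.0]]
force: [-1.2, 0.8, 0.1]
width: 1.0
```

Request:
{"method": "step_arm", "body": {
  "targets": [
    {"xyz":[0,0,0],"twist":-6.8,"gripper":1},
    {"xyz":[0,0,0],"twist":-6.8,"gripper":1},
    {"xyz":[0,0,0],"twist":-6.8,"gripper":1},
    {"xyz":[0,0,0],"twist":-6.8,"gripper":1},
    {"xyz":[0,0,0],"twist":-6.8,"gripper":1},
    {"xyz":[0,0,0],"twist":-6.8,"gripper":1},
    {"xyz":[0,0,0],"twist":-6.8,"gripper":1},
    {"xyz":[0,0,0],"twist":-6.8,"gripper":1},
    {"xyz":[0,0,0],"twist":-6.8,"gripper":1}
  ]
}}

```text
t: 2.67
tcp_pos: [0.4709, -0.1015, 0.1712]
ee_rot: [[0.323, -0.0, 0.947], [-0.947, -0.0, 0.323], [0.0, -1.0, -0.0]]
force: [-0.1, 1.0, 0.0]
width: 0.998
```

```bash
python3 - <<'E'
from h import *
go((.472,-.101,.17),18)
d=snap('wrist','w2')
print('part top centre',proj(d,(.472,-.101,.046)),'x marks', proj(d,(.495,-.0936,.046)),proj(d,(.449,-.1084,.046)))
E
```

```text
yaw 18.82 tcp [ 0.4709 -0.1015  0.1712] twist 0.82 then shift [-0.1701  1.2275  1.2186] mm; |xyz|/41.7 rows 0.0
   shift in present axes [-0.1528  1.2274  1.221 ]
part top centre [320.8834 190.7609] x marks [345.7692 191.1889] [295.9738 190.3382]
```

View pics/w2.png

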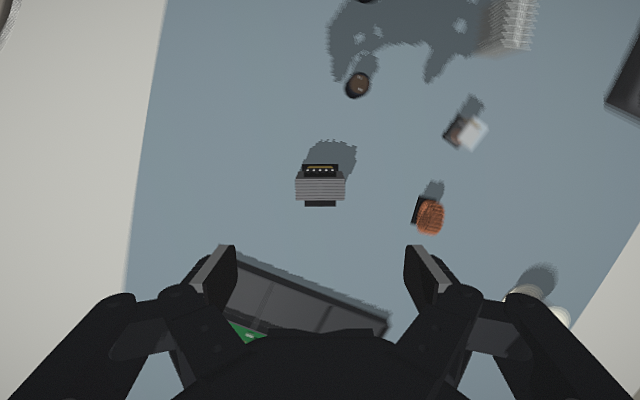

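The wrist view shows the core spanning columns 295–345 around row 190, and the prediction was (321,191), so the position and yaw are good. I go down, grip and lift.

Request:
{"method": "step_arm", "body": {
  "targets": [
    {"xyz":[0,0.038,0.001],"twist":0.8,"gripper":1},
    {"xyz":[0,0.038,0],"twist":0,"gripper":1},
    {"xyz":[0,0.038,0],"twist":0,"gripper":1},
    {"xyz":[0,0.03,0],"twist":0,"gripper":1},
    {"xyz":[0,0.009,0],"twist":0,"gripper":1},
    {"xyz":[0,0,0],"twist":0,"gripper":-1},
    {"xyz":[0,0,0],"twist":0,"gripper":-1},
    {"xyz":[0,0,0],"twist":0,"gripper":-1},
    {"xyz":[0,0,0],"twist":0,"gripper":-1},
    {"xyz":[0,0,0],"twist":0,"gripper":-1}
  ],
  "newtons": 50
}}

```text
t: 3.55
tcp_pos: [0.4732, -0.1018, 0.0203]
ee_rot: [[0.303, 0.004, 0.953], [-0.953, -0.002, 0.303], [0.003, -1.0, 0.003]]
force: [-1.0, -0.3, 7.5]
width: 0.555
```

Request:
{"method": "step_arm", "body": {
  "targets": [
    {"xyz":[0,0,0],"twist":0,"gripper":-1},
    {"xyz":[0,0,0],"twist":0,"gripper":-1},
    {"xyz":[0,0,0],"twist":0,"gripper":-1},
    {"xyz":[0,0,0],"twist":0,"gripper":-1}
  ]
}}

```text
t: 3.88
tcp_pos: [0.4732, -0.1018, 0.0203]
ee_rot: [[0.303, 0.004, 0.953], [-0.953, -0.002, 0.303], [0.003, -1.0, 0.003]]
force: [-0.2, -0.4, 7.6]
width: 0.555
```

```bash
python3 - <<'E'
from h import *
print(bot.get_state()['width'],bot.get_state()['force'])
for P in [(.4129,-.2652,.12),(.4909,-.2742,.12),(.5689,-.2832,.12)]: go(P,-6.6)
E
```

```text
0.5549546723736368 [-0.1888 -0.3667  7.5784]
yaw 17.67 tcp [ 0.4732 -0.1018  0.0203] twist 24.27 then shift [169.25   -99.6517 -41.1421] mm; |xyz|/41.7 rows 4.8
   shift in present axes [ 137.6603  -99.6103 -106.7527]
yaw 17.67 tcp [ 0.4732 -0.1018  0.0203] twist 24.27 then shift [169.2253 -99.6517  37.3754] mm; |xyz|/41.7 rows 4.8
   shift in present axes [169.9061 -99.298  -35.1629]
yaw 17.67 tcp [ 0.4732 -0.1018  0.0203] twist 24.27 then shift [169.2005 -99.6517 115.8929] mm; |xyz|/41.7 rows 5.5
   shift in present axes [202.1519 -98.9856  36.427 ]
```

The jaw reads 47 mm, so the core is held. I lift, twist to the tray's yaw and carry it to the near compartment of the long tray.

Request:
{"method": "step_arm", "body": {
  "targets": [
    {"xyz":[0,-0.025,0],"twist":6.0,"gripper":-1},
    {"xyz":[0,-0.025,0],"twist":6.1,"gripper":-1},
    {"xyz":[0,-0.025,0],"twist":6.1,"gripper":-1},
    {"xyz":[0,-0.025,0],"twist":6.1,"gripper":-1},
    {"xyz":[0.0338,0,-0.0082],"twist":0,"gripper":-1},
    {"xyz":[0.0338,0,-0.0082],"twist":0,"gripper":-1},
    {"xyz":[0.0338,0,-0.0082],"twist":0,"gripper":-1},
    {"xyz":[0.0338,0,-0.0082],"twist":0,"gripper":-1},
    {"xyz":[0.0338,0,-0.0082],"twist":0,"gripper":-1},
    {"xyz":[0,0,0],"twist":0,"gripper":-1}
  ]
}}

```text
t: 4.72
tcp_pos: [0.4105, -0.2698, 0.1195]
ee_rot: [[-0.12, 0.002, 0.993], [-0.993, -0.004, -0.12], [0.004, -1.0, 0.003]]
force: [1.0, -0.4, -2.4]
width: 0.551
```

```bash
python3 - <<'E'
from h import *
go((.4129,-.2652,.0235),-6.6); print(bot.get_state()['width'],bot.get_state()['force'])
d=snap('wrist','w3');print(proj(d,(.4129,-.2652,.017)))
E
```

```text
yaw -6.88 tcp [ 0.4105 -0.2698  0.1195] twist -0.28 then shift [-4.8858 96.0125  1.8481] mm; |xyz|/41.7 rows 2.3
   shift in present axes [-5.2801 95.9963  1.5842]
0.5514328479236162 [ 1.0482 -0.4248 -2.3575]
[320.965  191.8912]
```

View pics/w3.png

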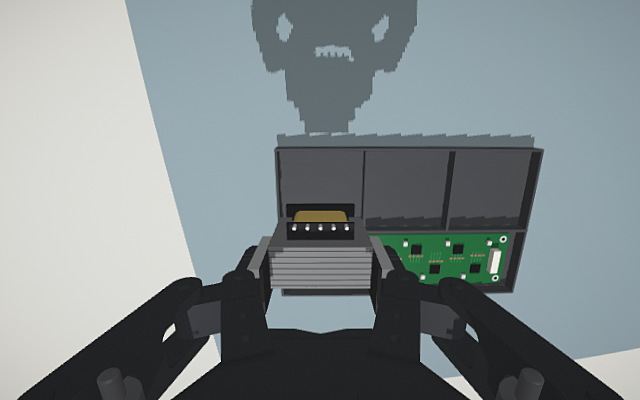

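The compartment appears centred at about (321,190) and the prediction was (321,192). I lower and release.

Request:
{"method": "step_arm", "body": {
  "targets": [
    {"xyz":[-0.005,0.03,0.0015],"twist":0,"gripper":-1},
    {"xyz":[0,0.035,0],"twist":0,"gripper":-1},
    {"xyz":[0,0.023,0],"twist":0,"gripper":-1},
    {"xyz":[0,0.0075,0],"twist":0,"gripper":-1},
    {"xyz":[0,0,0],"twist":0,"gripper":-1},
    {"xyz":[0,0,0],"twist":0,"gripper":0.5},
    {"xyz":[0,0,0],"twist":0,"gripper":0.5},
    {"xyz":[0,0,0],"twist":0,"gripper":0.5},
    {"xyz":[0,0,0],"twist":0,"gripper":0.5},
    {"xyz":[0,0,0],"twist":0,"gripper":0.5}
  ]
}}

```text
t: 5.6
tcp_pos: [0.414, -0.2596, 0.0231]
ee_rot: [[-0.115, 0.0, 0.993], [-0.993, -0.0, -0.115], [0.0, -1.0, 0.001]]
force: [0.1, 0.7, -0.4]
width: 0.75
```

Request:
{"method": "step_arm", "body": {
  "targets": [
    {"xyz":[0,-0.01,0],"twist":0,"gripper":0.5},
    {"xyz":[0,-0.03,0],"twist":0,"gripper":0.5},
    {"xyz":[0,-0.04,0],"twist":0,"gripper":0.5},
    {"xyz":[0,-0.04,0],"twist":0,"gripper":0.5},
    {"xyz":[0,-0.03,0],"twist":0,"gripper":0.5}
  ]
}}

```text
t: 6.02
tcp_pos: [0.4141, -0.2599, 0.1766]
ee_rot: [[-0.115, 0.002, 0.993], [-0.993, -0.002, -0.115], [0.002, -1.0, 0.003]]
force: [1.1, -0.2, -0.3]
width: 0.751
```

```bash
python3 - <<'E'
from h import *
print(bot.get_state()['force'])
go((.5852,.0931,.17),9)
go((.4557,.0934,.17),9)
d=snap('top');im=d['image'];cv2.imwrite('pics/t2.png',cv2.resize(im[180:320,250:490],None,fx=3.3,fy=3.3,interpolation=cv2.INTER_CUBIC))
E
```

```text
[ 1.0862 -0.1959 -0.3234]
yaw -6.62 tcp [ 0.4141 -0.2599  0.1766] twist -15.62 then shift [-321.8676    6.638   224.2188] mm; |xyz|/41.7 rows 9.4
   shift in present axes [-370.3686    6.2988  129.245 ]
yaw -6.62 tcp [ 0.4141 -0.2599  0.1766] twist -15.62 then shift [-342.4222    6.638    96.3601] mm; |xyz|/41.7 rows 8.5
   shift in present axes [-355.733     5.9968    0.5747]
```

View pics/t2.png

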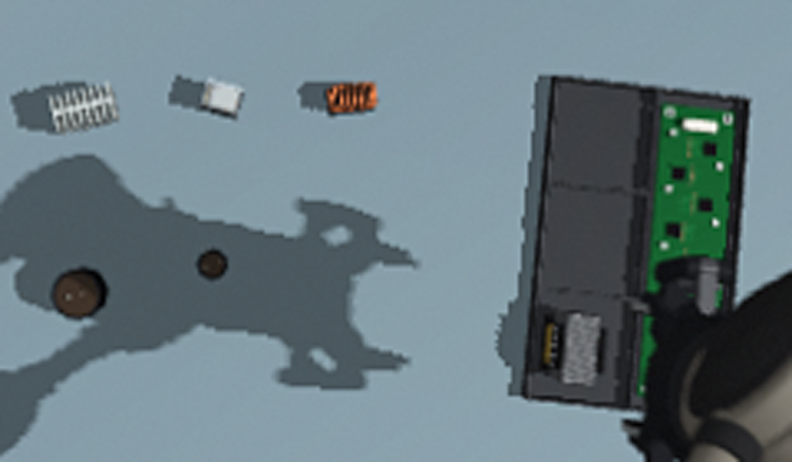

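The transformer stands upright in the near compartment at crop (580,350), and nothing else has moved. Next is the heat sink.

Request:
{"method": "step_arm", "body": {
  "targets": [
    {"xyz":[0,0,0],"twist":-5.2,"gripper":0.7},
    {"xyz":[0,0,0],"twist":-5.2,"gripper":0.7},
    {"xyz":[0,0,0],"twist":-5.2,"gripper":0.7},
    {"xyz":[-0.0322,0,0.0224],"twist":0,"gripper":0.7},
    {"xyz":[-0.0322,0,0.0224],"twist":0,"gripper":0.7},
    {"xyz":[-0.0322,0,0.0224],"twist":0,"gripper":0.7},
    {"xyz":[-0.0322,0,0.0224],"twist":0,"gripper":0.7},
    {"xyz":[-0.0322,0,0.0224],"twist":0,"gripper":0.7},
    {"xyz":[-0.0322,0,0.0224],"twist":0,"gripper":0.7},
    {"xyz":[-0.0322,0,0.0224],"twist":0,"gripper":0.7}
  ]
}}

```text
t: 6.9
tcp_pos: [0.5338, -0.0106, 0.1734]
ee_rot: [[0.156, 0.0, 0.988], [-0.988, -0.0, 0.156], [0.0, -1.0, 0.0]]
force: [0.0, -0.3, 0.3]
width: 0.855
```

Request:
{"method": "step_arm", "body": {
  "targets": [
    {"xyz":[-0.0322,0,0.0224],"twist":0,"gripper":0.7},
    {"xyz":[-0.0322,0,0.0224],"twist":0,"gripper":0.7},
    {"xyz":[-0.0322,0.006,0.0224],"twist":0,"gripper":0.7},
    {"xyz":[0,0,0],"twist":0,"gripper":0.7},
    {"xyz":[0,0,0],"twist":0,"gripper":0.7}
  ]
}}

```text
t: 7.32
tcp_pos: [0.5846, 0.0954, 0.1663]
ee_rot: [[0.16, -0.001, 0.987], [-0.987, -0.0, 0.16], [0.0, -1.0, -0.001]]
force: [-0.4, 0.4, 0.0]
width: 0.846
```

```bash
python3 - <<'E'
from h import *
go((.5852,.0931,.02),9)
d=snap('wrist');im=d['image']
uv=proj(d,(.5852,.0931,.052));print('pred',uv)
big=im[60:360,120:520];cv2.imwrite('pics/w4.png',cv2.resize(big,None,fx=1.9,fy=1.9))
E
```

```text
yaw 9.18 tcp [0.5846 0.0954 0.1663] twist 0.18 then shift [  2.3284 146.3158   0.234 ] mm; |xyz|/41.7 rows 3.5
   shift in present axes [  2.3256 146.3156   0.3761]
pred [319.8232 196.3428]
```

View pics/w4.png

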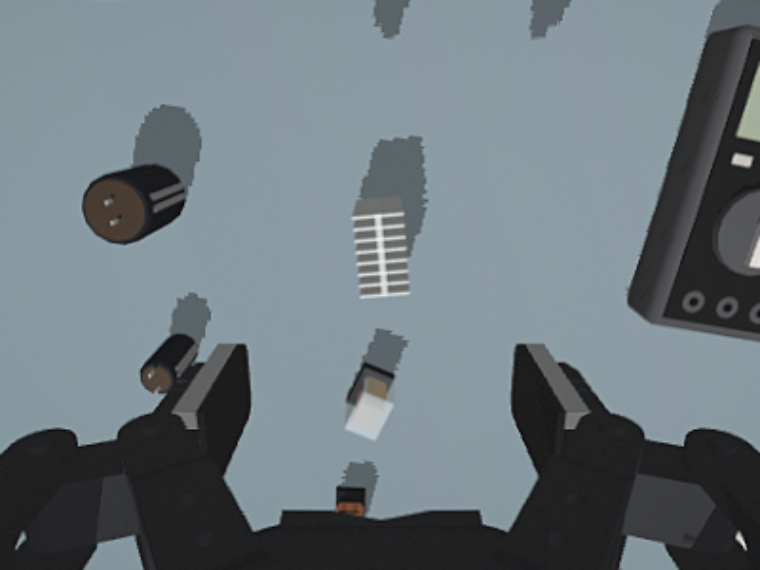

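The heat sink top has corners (353,216), (403,211), (409,293) and (361,298) in the crop. That puts its centre at (321,194) in the full image, as predicted, but turned about 5° more. I go down with a twist of −5 and grip.

Request:
{"method": "step_arm", "body": {
  "targets": [
    {"xyz":[0.0005,0.035,0.001],"twist":-5,"gripper":0.7},
    {"xyz":[0,0.038,0],"twist":0,"gripper":0.7},
    {"xyz":[0,0.038,0],"twist":0,"gripper":0.7},
    {"xyz":[0,0.028,0],"twist":0,"gripper":0.7},
    {"xyz":[0,0.008,0],"twist":0,"gripper":0.7},
    {"xyz":[0,0,0],"twist":0,"gripper":-1},
    {"xyz":[0,0,0],"twist":0,"gripper":-1},
    {"xyz":[0,0,0],"twist":0,"gripper":-1},
    {"xyz":[0,0,0],"twist":0,"gripper":-1},
    {"xyz":[0,0,0],"twist":0,"gripper":-1}
  ],
  "newtons": 40
}}

```text
t: 8.2
tcp_pos: [0.5873, 0.0929, 0.0223]
ee_rot: [[0.242, 0.004, 0.97], [-0.97, -0.0, 0.242], [0.001, -1.0, 0.004]]
force: [-0.2, -1.0, 7.5]
width: 0.29
```

Request:
{"method": "step_arm", "body": {
  "targets": [
    {"xyz":[0,0,0],"twist":0,"gripper":-1},
    {"xyz":[0,0,0],"twist":0,"gripper":-1},
    {"xyz":[0,0,0],"twist":0,"gripper":-1},
    {"xyz":[0,0,0],"twist":0,"gripper":-1},
    {"xyz":[0,-0.02,0],"twist":5.1,"gripper":-1},
    {"xyz":[0,-0.025,0],"twist":5.1,"gripper":-1},
    {"xyz":[0,-0.035,0],"twist":5.1,"gripper":-1},
    {"xyz":[0,-0.03,0],"twist":5.1,"gripper":-1},
    {"xyz":[0,0,0],"twist":0,"gripper":-1},
    {"xyz":[0,0,0],"twist":0,"gripper":-1}
  ]
}}

```text
t: 9.03
tcp_pos: [0.5872, 0.0933, 0.1328]
ee_rot: [[-0.111, 0.006, 0.994], [-0.994, 0.0, -0.111], [-0.001, -1.0, 0.006]]
force: [0.2, -0.4, -1.6]
width: 0.288
```

```bash
python3 - <<'E'
from h import *
go((.4909,-.2742,.12),-6.6);print(bot.get_state()['width'],bot.get_state()['force'])
E
```

```text
yaw -6.37 tcp [0.5872 0.0933 0.1328] twist 0.23 then shift [376.0915  12.8032 -53.3826] mm; |xyz|/41.7 rows 9.1
   shift in present axes [375.8866  12.1882 -54.947 ]
0.28825784785962505 [ 0.2132 -0.3623 -1.6413]
```

The jaw reads 24.5 mm, so the heat sink is held. I carry it to the middle compartment.

Request:
{"method": "step_arm", "body": {
  "targets": [
    {"xyz":[0.0376,0.001,-0.0055],"twist":0,"gripper":-1},
    {"xyz":[0.0376,0.001,-0.0055],"twist":0,"gripper":-1},
    {"xyz":[0.0376,0.001,-0.0055],"twist":0,"gripper":-1},
    {"xyz":[0.0376,0.001,-0.0055],"twist":0,"gripper":-1},
    {"xyz":[0.0376,0.001,-0.0055],"twist":0,"gripper":-1},
    {"xyz":[0.0376,0.001,-0.0055],"twist":0,"gripper":-1},
    {"xyz":[0.0376,0.001,-0.0055],"twist":0,"gripper":-1},
    {"xyz":[0.0376,0.001,-0.0055],"twist":0,"gripper":-1},
    {"xyz":[0.0376,0.001,-0.0055],"twist":0,"gripper":-1},
    {"xyz":[0.0376,0.001,-0.0055],"twist":0,"gripper":-1}
  ]
}}

```text
t: 9.87
tcp_pos: [0.4877, -0.2756, 0.1187]
ee_rot: [[-0.111, -0.002, 0.994], [-0.994, 0.001, -0.111], [-0.001, -1.0, -0.002]]
force: [0.4, -0.6, -0.8]
width: 0.289
```

Request:
{"method": "step_arm", "body": {
  "targets": [
    {"xyz":[0,0,0],"twist":0,"gripper":-1},
    {"xyz":[0,0,0],"twist":0,"gripper":-1},
    {"xyz":[0,0,0],"twist":0,"gripper":-1}
  ]
}}

```text
t: 10.12
tcp_pos: [0.4885, -0.2738, 0.1189]
ee_rot: [[-0.112, -0.002, 0.994], [-0.994, 0.002, -0.112], [-0.001, -1.0, -0.002]]
force: [0.4, -0.1, -1.7]
width: 0.286
```

```bash
python3 - <<'E'
from h import *
go((.4909,-.2742,.0255),-6.6);print(bot.get_state()['width'],bot.get_state()['force'])
d=snap('wrist','w5');print(proj(d,(.4909,-.2742,.017)))
E
```

```text
yaw -6.43 tcp [ 0.4885 -0.2738  0.1189] twist 0.17 then shift [ 0.146  93.3665  2.4443] mm; |xyz|/41.7 rows 2.2
   shift in present axes [ 0.2795 93.3619  2.6028]
0.28604851726090014 [ 0.3679 -0.0971 -1.6924]
[322.1453 198.1278]
```

View pics/w5.png

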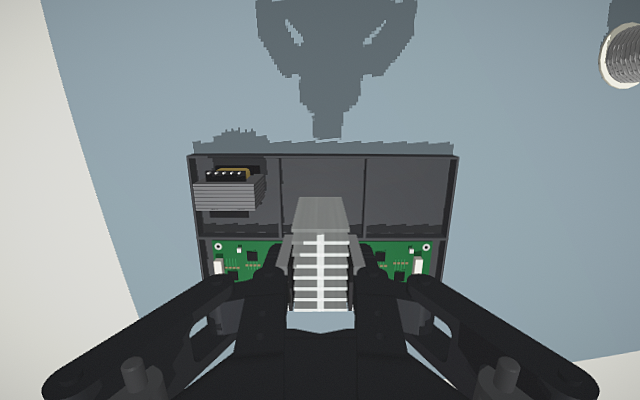

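The compartment shows at columns 282–364 and rows 158–236 and the heat sink hangs centred on it, so I lower and release.

Request:
{"method": "step_arm", "body": {
  "targets": [
    {"xyz":[0,0.03,0.0024],"twist":0,"gripper":-1},
    {"xyz":[0,0.035,0],"twist":0,"gripper":-1},
    {"xyz":[0,0.02,0],"twist":0,"gripper":-1},
    {"xyz":[0,0.0075,0],"twist":0,"gripper":-1},
    {"xyz":[0,0,0],"twist":0,"gripper":-1},
    {"xyz":[0,0,0],"twist":0,"gripper":-1},
    {"xyz":[0,0,0],"twist":0,"gripper":0.1},
    {"xyz":[0,0,0],"twist":0,"gripper":0.1},
    {"xyz":[0,0,0],"twist":0,"gripper":0.1},
    {"xyz":[0,0,0],"twist":0,"gripper":0.1}
  ]
}}

```text
t: 11.0
tcp_pos: [0.4918, -0.2747, 0.0277]
ee_rot: [[-0.112, 0.001, 0.994], [-0.994, -0.001, -0.112], [0.0, -1.0, 0.001]]
force: [0.6, -0.4, -0.3]
width: 0.547
```

Request:
{"method": "step_arm", "body": {
  "targets": [
    {"xyz":[0,-0.01,0],"twist":0,"gripper":0.1},
    {"xyz":[0,-0.03,0],"twist":0,"gripper":0.1},
    {"xyz":[0,-0.04,0],"twist":0,"gripper":0.1},
    {"xyz":[0,-0.04,0],"twist":0,"gripper":0.1},
    {"xyz":[0,-0.03,0],"twist":0,"gripper":0.3},
    {"xyz":[0,0,0],"twist":0,"gripper":0.3},
    {"xyz":[0,0,0],"twist":0,"gripper":0.3}
  ]
}}

```text
t: 11.58
tcp_pos: [0.4923, -0.2753, 0.1801]
ee_rot: [[-0.112, 0.004, 0.994], [-0.994, -0.003, -0.112], [0.003, -1.0, 0.005]]
force: [0.2, 0.4, -0.2]
width: 0.65
```

```bash
python3 - <<'E'
from h import *
print(bot.get_state()['force'])
go((.4557,.0934,.17),0)
E
```

```text
[ 0.2443  0.3555 -0.2153]
yaw -6.42 tcp [ 0.4923 -0.2753  0.1801] twist -6.42 then shift [-368.7294   10.089   -36.5917] mm; |xyz|/41.7 rows 8.9
   shift in present axes [-362.3475    8.7158  -77.6559]
```

Request:
{"method": "step_arm", "body": {
  "targets": [
    {"xyz":[-0.0362,0.001,-0.0078],"twist":0,"gripper":0.6},
    {"xyz":[-0.0362,0.001,-0.0078],"twist":0,"gripper":0.6},
    {"xyz":[-0.0362,0.001,-0.0078],"twist":0,"gripper":0.6},
    {"xyz":[-0.0362,0.001,-0.0078],"twist":0,"gripper":0.6},
    {"xyz":[-0.0362,0.001,-0.0078],"twist":0,"gripper":0.6},
    {"xyz":[-0.0362,0.001,-0.0078],"twist":0,"gripper":0.6},
    {"xyz":[-0.0362,0.001,-0.0078],"twist":0,"gripper":0.6},
    {"xyz":[-0.0362,0.001,-0.0078],"twist":0,"gripper":0.6},
    {"xyz":[-0.0362,0.001,-0.0078],"twist":0,"gripper":0.6},
    {"xyz":[-0.0362,0.001,-0.0078],"twist":0,"gripper":0.6}
  ]
}}

```text
t: 12.42
tcp_pos: [0.4529, 0.0954, 0.1661]
ee_rot: [[-0.112, -0.003, 0.994], [-0.994, -0.0, -0.112], [0.001, -1.0, -0.003]]
force: [0.8, 0.3, 0.4]
width: 0.8
```

Request:
{"method": "step_arm", "body": {
  "targets": [
    {"xyz":[0,0,0],"twist":0,"gripper":0.6},
    {"xyz":[0,0,0],"twist":0,"gripper":0.6},
    {"xyz":[0,0,0],"twist":0,"gripper":0.6}
  ]
}}

```text
t: 12.67
tcp_pos: [0.4538, 0.0936, 0.1665]
ee_rot: [[-0.111, -0.002, 0.994], [-0.994, -0.001, -0.111], [0.001, -1.0, -0.002]]
force: [-0.6, 0.1, -0.5]
width: 0.8
```

```bash
python3 - <<'E'
from h import *
s=bot.get_state();go((.4557,.0934,.02),-6.4)
d=snap('wrist');im=d['image']
for nm,P,r in[('Lc',(.4557,.0934,.052),.018)]:
    uv=proj(d,P);print(nm,'pred',uv)
    hsv=cv2.cvtColor(im,cv2.COLOR_BGR2HSV);m=((hsv[...,0]<20)&(hsv[...,1]>50)&(hsv[...,2]>30)&(hsv[...,2]<160)).astype(np.uint8)
    x,y=uv.astype(int);q=np.zeros_like(m);q[y-45:y+45,x-50:x+50]=m[y-45:y+45,x-50:x+50]
    c=max(cv2.findContours(cv2.morphologyEx(q,cv2.MORPH_CLOSE,np.ones((7,7))),0,2)[0],key=cv2.contourArea)
    e=cv2.fitEllipse(c);print(e);a=onz(d,e[0],.052);print('world',a)
    go((a[0],a[1],.02),-6.4)
E
```

```text
yaw -6.37 tcp [0.4538 0.0936 0.1665] twist 0.03 then shift [  0.0349 146.4625   1.8674] mm; |xyz|/41.7 rows 3.5
   shift in present axes [ -0.0709 146.4588   2.1354]
Lc pred [321.4485 194.032 ]
((318.8642272949219, 190.34371948242188), (30.253719329833984, 30.957136154174805), 94.91694641113281)
world [0.4537 0.0972 0.052 ]
yaw -6.45 tcp [0.4542 0.0931 0.1666] twist -0.05 then shift [ -4.0572 146.6398  -0.9116] mm; |xyz|/41.7 rows 3.5
   shift in present axes [ -4.1445 146.6385  -0.7116]
```

The cap top fits as a near circle 31 px wide at (319,190), which puts the part about 4 mm further along +y. I correct for that, descend, grip and lift.

Request:
{"method": "step_arm", "body": {
  "targets": [
    {"xyz":[-0.004,0.035,-0.0005],"twist":0,"gripper":0.6},
    {"xyz":[0,0.038,0],"twist":0,"gripper":0.6},
    {"xyz":[0,0.038,0],"twist":0,"gripper":0.6},
    {"xyz":[0,0.028,0],"twist":0,"gripper":0.6},
    {"xyz":[0,0.009,0],"twist":0,"gripper":0.6},
    {"xyz":[0,0,0],"twist":0,"gripper":-1},
    {"xyz":[0,0,0],"twist":0,"gripper":-1},
    {"xyz":[0,0,0],"twist":0,"gripper":-1},
    {"xyz":[0,0,0],"twist":0,"gripper":-1},
    {"xyz":[0,0,0],"twist":0,"gripper":-1}
  ],
  "newtons": 35
}}

```text
t: 13.55
tcp_pos: [0.4556, 0.0977, 0.0208]
ee_rot: [[-0.112, 0.004, 0.994], [-0.994, -0.0, -0.112], [-0.0, -1.0, 0.003]]
force: [1.1, -1.4, 5.0]
width: 0.407
```

Request:
{"method": "step_arm", "body": {
  "targets": [
    {"xyz":[0,0,0],"twist":0,"gripper":-1},
    {"xyz":[0,0,0],"twist":0,"gripper":-1},
    {"xyz":[0,0,0],"twist":0,"gripper":-1},
    {"xyz":[0,0,0],"twist":0,"gripper":-1},
    {"xyz":[0,-0.02,0],"twist":0,"gripper":-1},
    {"xyz":[0,-0.03,0],"twist":0,"gripper":-1},
    {"xyz":[0,-0.035,0],"twist":0,"gripper":-1},
    {"xyz":[0,-0.035,0],"twist":0,"gripper":-1},
    {"xyz":[0,0,0],"twist":0,"gripper":-1},
    {"xyz":[0,0,0],"twist":0,"gripper":-1}
  ]
}}

```text
t: 14.38
tcp_pos: [0.4556, 0.098, 0.1415]
ee_rot: [[-0.112, 0.006, 0.994], [-0.994, 0.0, -0.112], [-0.001, -1.0, 0.006]]
force: [-0.3, 0.4, -1.3]
width: 0.408
```

```bash
python3 - <<'E'
from h import *
go((.5689,-.2832,.13),-6.4);print(bot.get_state()['width'],bot.get_state()['force'])
E
```

```text
yaw -6.4 tcp [0.4556 0.098  0.1415] twist -0.0 then shift [366.2163  11.5396 155.0384] mm; |xyz|/41.7 rows 9.5
   shift in present axes [366.2162  12.0978 154.9961]
0.4081020126820065 [-0.275   0.4393 -1.3395]
```

Request:
{"method": "step_arm", "body": {
  "targets": [
    {"xyz":[0.0366,0.001,0.0155],"twist":0,"gripper":-1},
    {"xyz":[0.0366,0.001,0.0155],"twist":0,"gripper":-1},
    {"xyz":[0.0366,0.001,0.0155],"twist":0,"gripper":-1},
    {"xyz":[0.0366,0.001,0.0155],"twist":0,"gripper":-1},
    {"xyz":[0.0366,0.001,0.0155],"twist":0,"gripper":-1},
    {"xyz":[0.0366,0.001,0.0155],"twist":0,"gripper":-1},
    {"xyz":[0.0366,0.001,0.0155],"twist":0,"gripper":-1},
    {"xyz":[0.0366,0.001,0.0155],"twist":0,"gripper":-1},
    {"xyz":[0.0366,0.001,0.0155],"twist":0,"gripper":-1},
    {"xyz":[0.0366,0.001,0.0155],"twist":0,"gripper":-1}
  ]
}}

```text
t: 15.22
tcp_pos: [0.5669, -0.2847, 0.1273]
ee_rot: [[-0.112, -0.003, 0.994], [-0.994, 0.002, -0.112], [-0.001, -1.0, -0.003]]
force: [1.3, 0.4, -0.7]
width: 0.412
```

Request:
{"method": "step_arm", "body": {
  "targets": [
    {"xyz":[0,0,0],"twist":0,"gripper":-1},
    {"xyz":[0,0,0],"twist":0,"gripper":-1},
    {"xyz":[0,0,0],"twist":0,"gripper":-1},
    {"xyz":[0,0,0],"twist":0,"gripper":-1}
  ]
}}

```text
t: 15.55
tcp_pos: [0.567, -0.2817, 0.1284]
ee_rot: [[-0.111, -0.002, 0.994], [-0.994, 0.001, -0.111], [-0.001, -1.0, -0.002]]
force: [-0.1, 0.3, -0.7]
width: 0.41
```

```bash
python3 - <<'E'
from h import *
go((.5689,-.2832,.0245),-6.4);print(bot.get_state()['width'],bot.get_state()['force'])
d=snap('wrist','w6');print(proj(d,(.5689,-.2832,.017)))
E
```

```text
yaw -6.36 tcp [ 0.567  -0.2817  0.1284] twist 0.04 then shift [  1.2582 103.9199   2.0939] mm; |xyz|/41.7 rows 2.5
   shift in present axes [  1.3828 103.9142   2.29  ]
0.4095944104343304 [-0.1236  0.3023 -0.6786]
[321.7431 196.395 ]
```

View pics/w6.png

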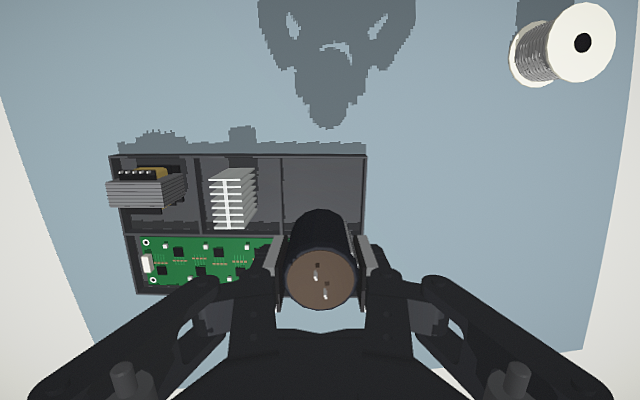

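The transformer and heat sink stand well in their compartments. The empty third one shows at columns 281–365, as predicted, so I lower the cap and release.

Request:
{"method": "step_arm", "body": {
  "targets": [
    {"xyz":[0.001,0.035,0.002],"twist":0,"gripper":-1},
    {"xyz":[0,0.038,0],"twist":0,"gripper":-1},
    {"xyz":[0,0.022,0],"twist":0,"gripper":-1},
    {"xyz":[0,0.0085,0],"twist":0,"gripper":-1},
    {"xyz":[0,0,0],"twist":0,"gripper":-1},
    {"xyz":[0,0,0],"twist":0,"gripper":-1},
    {"xyz":[0,0,0],"twist":0,"gripper":0.25},
    {"xyz":[0,0,0],"twist":0,"gripper":0.25},
    {"xyz":[0,0,0],"twist":0,"gripper":0.25},
    {"xyz":[0,0,0],"twist":0,"gripper":0.25}
  ]
}}

```text
t: 16.43
tcp_pos: [0.5697, -0.2845, 0.0264]
ee_rot: [[-0.112, 0.001, 0.994], [-0.994, -0.001, -0.112], [0.001, -1.0, 0.001]]
force: [1.2, 0.3, -0.2]
width: 0.626
```

Request:
{"method": "step_arm", "body": {
  "targets": [
    {"xyz":[0,-0.01,0],"twist":0,"gripper":0.25},
    {"xyz":[0,-0.03,0],"twist":0,"gripper":0.25},
    {"xyz":[0,-0.04,0],"twist":0,"gripper":0.25},
    {"xyz":[0,-0.04,0],"twist":0,"gripper":0.25},
    {"xyz":[0,-0.03,0],"twist":0,"gripper":0.25},
    {"xyz":[0,0,0],"twist":0,"gripper":0.25},
    {"xyz":[0,0,0],"twist":0,"gripper":0.25}
  ]
}}

```text
t: 17.02
tcp_pos: [0.5703, -0.285, 0.1791]
ee_rot: [[-0.112, 0.005, 0.994], [-0.994, -0.003, -0.112], [0.003, -1.0, 0.005]]
force: [-0.4, 0.0, 0.2]
width: 0.625
```

```bash
python3 - <<'E'
from h import *
print(bot.get_state()['force'])
go((.5911,-.0972,.17),4)
E
```

```text
[-0.3976  0.0423  0.2382]
yaw -6.42 tcp [ 0.5703 -0.285   0.1791] twist -10.42 then shift [-185.9435    9.1236   33.8229] mm; |xyz|/41.7 rows 4.5
   shift in present axes [-189.0181    8.6134   -0.4118]
```

Request:
{"method": "step_arm", "body": {
  "targets": [
    {"xyz":[0,0,0],"twist":-5.2,"gripper":0.25},
    {"xyz":[0,0,0],"twist":-5.2,"gripper":0.25},
    {"xyz":[-0.0372,0.002,0.0068],"twist":0,"gripper":0.25},
    {"xyz":[-0.0372,0.002,0.0068],"twist":0,"gripper":0.25},
    {"xyz":[-0.0372,0.002,0.0068],"twist":0,"gripper":0.25},
    {"xyz":[-0.0372,0.002,0.0068],"twist":0,"gripper":0.25},
    {"xyz":[-0.0372,0.002,0.0068],"twist":0,"gripper":0.25},
    {"xyz":[0,0,0],"twist":0,"gripper":0.25},
    {"xyz":[0,0,0],"twist":0,"gripper":0.25},
    {"xyz":[0,0,0],"twist":0,"gripper":0.25}
  ]
}}

```text
t: 17.85
tcp_pos: [0.59, -0.0967, 0.165]
ee_rot: [[0.07, -0.002, 0.998], [-0.998, -0.0, 0.07], [0.0, -1.0, -0.002]]
force: [1.0, 0.6, -0.4]
width: 0.627
```

```bash
python3 - <<'E'
from h import *
go((.5911,-.0972,.012),4)
d=snap('wrist');im=d['image']
uv=proj(d,(.5911,-.0972,.043));print('pred',uv)
cv2.imwrite('pics/w7.png',cv2.resize(im[100:300,170:470],None,fx=2.5,fy=2.5))
E
```

```text
yaw 4.02 tcp [ 0.59   -0.0967  0.165 ] twist 0.02 then shift [  0.5463 152.9891   1.1059] mm; |xyz|/41.7 rows 3.7
   shift in present axes [  0.5453 152.9871   1.3582]
pred [320.7132 192.4306]
```

View pics/w7.png

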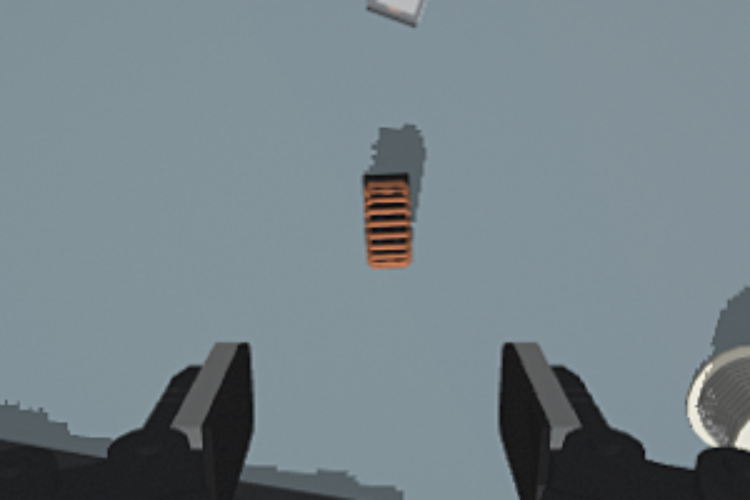

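The choke spans crop columns 364–412 and rows 178–268, so the ring's centre is at about (325,189.6) in the full image. I cast that at mid-ring height.

```bash
python3 - <<'E'
from h import *
d=snap('wrist')
a=onz(d,(325.2,189.6),.025);print(a, onz(d,(325.2,170.5),.007))
go((a[0],a[1],.012),6)
E
```

```text
[ 0.596  -0.0995  0.025 ] [ 0.5951 -0.0831  0.007 ]
yaw 3.89 tcp [ 0.5901 -0.0979  0.1653] twist -2.11 then shift [  2.2446 153.3137   5.6644] mm; |xyz|/41.7 rows 3.7
   shift in present axes [  2.0158 153.3091   5.8696]
```

Request:
{"method": "step_arm", "body": {
  "targets": [
    {"xyz":[0.002,0.035,0.0055],"twist":-2,"gripper":0.25},
    {"xyz":[0,0.038,0],"twist":0,"gripper":0.25},
    {"xyz":[0,0.038,0],"twist":0,"gripper":0.25},
    {"xyz":[0,0.03,0],"twist":0,"gripper":0.25},
    {"xyz":[0,0.0115,0],"twist":0,"gripper":0.25},
    {"xyz":[0,0,0],"twist":0,"gripper":-1},
    {"xyz":[0,0,0],"twist":0,"gripper":-1},
    {"xyz":[0,0,0],"twist":0,"gripper":-1},
    {"xyz":[0,0,0],"twist":0,"gripper":-1},
    {"xyz":[0,0,0],"twist":0,"gripper":-1}
  ],
  "newtons": 35
}}

```text
t: 18.78
tcp_pos: [0.5974, -0.0987, 0.0154]
ee_rot: [[0.104, 0.004, 0.995], [-0.995, -0.001, 0.104], [0.002, -1.0, 0.004]]
force: [0.2, -1.1, 3.8]
width: 0.205
```

Request:
{"method": "step_arm", "body": {
  "targets": [
    {"xyz":[0,0,0],"twist":0,"gripper":-1},
    {"xyz":[0,0,0],"twist":0,"gripper":-1},
    {"xyz":[0,0,0],"twist":0,"gripper":-1},
    {"xyz":[0,0,0],"twist":0,"gripper":-1},
    {"xyz":[0,-0.02,0],"twist":-2.5,"gripper":-1},
    {"xyz":[0,-0.03,0],"twist":-2.5,"gripper":-1},
    {"xyz":[0,-0.035,0],"twist":0,"gripper":-1},
    {"xyz":[0,-0.035,0],"twist":0,"gripper":-1},
    {"xyz":[0,0,0],"twist":0,"gripper":-1},
    {"xyz":[0,0,0],"twist":0,"gripper":-1}
  ]
}}

```text
t: 19.62
tcp_pos: [0.5974, -0.0984, 0.1364]
ee_rot: [[0.191, 0.006, 0.982], [-0.982, -0.002, 0.191], [0.003, -1.0, 0.005]]
force: [-0.1, 0.5, -2.1]
width: 0.207
```

```bash
python3 - <<'E'
from h import *
for P in [(.4345,.3084,.13),(.5115,.3234,.13)]: go(P,11)
print(bot.get_state()['width'],bot.get_state()['force'])
E
```

```text
yaw 11.0 tcp [ 0.5974 -0.0984  0.1364] twist -0.0 then shift [-430.3745    6.3851  -82.2863] mm; |xyz|/41.7 rows 10.5
   shift in present axes [-430.3831    4.7154  -82.3539]
yaw 11.0 tcp [ 0.5974 -0.0984  0.1364] twist -0.0 then shift [-430.4067    6.3851   -3.8388] mm; |xyz|/41.7 rows 10.3
   shift in present axes [-430.4227    5.139    -3.9076]
0.2066004395080843 [-0.0875  0.5155 -2.1148]
```

The choke is held (17.6 mm). I carry it to the middle compartment of the short tray.

Request:
{"method": "step_arm", "body": {
  "targets": [
    {"xyz":[-0.0391,0.0005,-0.0003],"twist":0,"gripper":-1},
    {"xyz":[-0.0391,0.0005,-0.0003],"twist":0,"gripper":-1},
    {"xyz":[-0.0391,0.0005,-0.0003],"twist":0,"gripper":-1},
    {"xyz":[-0.0391,0.0005,-0.0003],"twist":0,"gripper":-1},
    {"xyz":[-0.0391,0.0005,-0.0003],"twist":0,"gripper":-1},
    {"xyz":[-0.0391,0.0005,-0.0003],"twist":0,"gripper":-1},
    {"xyz":[-0.0391,0.0005,-0.0003],"twist":0,"gripper":-1},
    {"xyz":[-0.0391,0.0005,-0.0003],"twist":0,"gripper":-1},
    {"xyz":[-0.0391,0.0005,-0.0003],"twist":0,"gripper":-1},
    {"xyz":[-0.0391,0.0005,-0.0003],"twist":0,"gripper":-1}
  ]
}}

```text
t: 20.45
tcp_pos: [0.517, 0.2867, 0.1269]
ee_rot: [[0.191, -0.002, 0.982], [-0.982, -0.001, 0.191], [0.001, -1.0, -0.003]]
force: [0.7, -0.9, -0.5]
width: 0.198
```

Request:
{"method": "step_arm", "body": {
  "targets": [
    {"xyz":[-0.0391,0.0005,-0.0003],"twist":0,"gripper":-1},
    {"xyz":[0,0,0],"twist":0,"gripper":-1},
    {"xyz":[0,0,0],"twist":0,"gripper":-1},
    {"xyz":[0,0,0],"twist":0,"gripper":-1},
    {"xyz":[0,0,0],"twist":0,"gripper":-1}
  ]
}}

```text
t: 20.87
tcp_pos: [0.5108, 0.3222, 0.1271]
ee_rot: [[0.189, -0.001, 0.982], [-0.982, -0.001, 0.189], [0.001, -1.0, -0.001]]
force: [0.0, -0.2, -0.9]
width: 0.21
```

```bash
python3 - <<'E'
from h import *
go((.5115,.3234,.018),11)
print(bot.get_state()['width'],bot.get_state()['force'])
d=snap('wrist','w8');print(proj(d,(.5115,.3234,.017)))
E
```

```text
yaw 10.92 tcp [0.5108 0.3222 0.1271] twist -0.08 then shift [ -1.0841 109.0517   0.9051] mm; |xyz|/41.7 rows 2.6
   shift in present axes [ -1.1724 109.0493   1.0631]
0.2099805759611617 [ 0.0223 -0.1813 -0.8508]
[320.6179 193.9384]
```

View pics/w8.png

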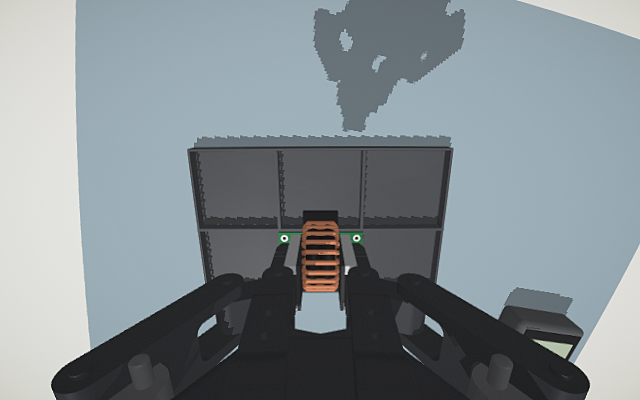

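The middle compartment shows at columns 281–363 and rows 150–228, centred about 3 px (≈3 mm) up from the prediction. I add −3 mm in tool x, lower and release.

Request:
{"method": "step_arm", "body": {
  "targets": [
    {"xyz":[-0.003,0.035,0.001],"twist":0,"gripper":-1},
    {"xyz":[0,0.038,0],"twist":0,"gripper":-1},
    {"xyz":[0,0.025,0],"twist":0,"gripper":-1},
    {"xyz":[0,0.009,0],"twist":0,"gripper":-1},
    {"xyz":[0,0,0],"twist":0,"gripper":-1},
    {"xyz":[0,0,0],"twist":0,"gripper":-1}
  ]
}}

```text
t: 21.42
tcp_pos: [0.512, 0.3257, 0.0211]
ee_rot: [[0.189, 0.0, 0.982], [-0.982, -0.0, 0.189], [0.0, -1.0, 0.0]]
force: [-0.1, 1.2, -1.1]
width: 0.205
```

Request:
{"method": "step_arm", "body": {
  "targets": [
    {"xyz":[0,0.0005,0],"twist":0,"gripper":-1},
    {"xyz":[0,0,0],"twist":0,"gripper":-0.2},
    {"xyz":[0,0,0],"twist":0,"gripper":-0.2},
    {"xyz":[0,0,0],"twist":0,"gripper":-0.2},
    {"xyz":[0,0,0],"twist":0,"gripper":-0.2},
    {"xyz":[0,-0.01,0],"twist":0,"gripper":-0.2},
    {"xyz":[0,-0.03,0],"twist":0,"gripper":-0.2},
    {"xyz":[0,-0.035,0],"twist":0,"gripper":-0.2},
    {"xyz":[0,-0.04,0],"twist":0,"gripper":-0.2},
    {"xyz":[0,-0.04,0],"twist":0,"gripper":-0.2}
  ]
}}

```text
t: 22.25
tcp_pos: [0.5107, 0.3264, 0.1775]
ee_rot: [[0.191, -0.001, 0.982], [-0.982, -0.0, 0.191], [0.0, -1.0, -0.001]]
force: [0.7, 0.2, -0.6]
width: 0.397
```

```bash
python3 - <<'E'
from h import *
print(bot.get_state()['force'])
go((.4739,.0016,.17),11)
E
```

```text
[ 0.6577  0.2375 -0.589 ]
yaw 10.99 tcp [0.5107 0.3264 0.1775] twist -0.01 then shift [311.8262   7.4746 -98.1369] mm; |xyz|/41.7 rows 7.8
   shift in present axes [311.849    7.5913 -98.0556]
```

Request:
{"method": "step_arm", "body": {
  "targets": [
    {"xyz":[0.0346,0.001,-0.0109],"twist":0,"gripper":0.2},
    {"xyz":[0.0346,0.001,-0.0109],"twist":0,"gripper":0.2},
    {"xyz":[0.0346,0.001,-0.0109],"twist":0,"gripper":0.2},
    {"xyz":[0.0346,0.001,-0.0109],"twist":0,"gripper":0.2},
    {"xyz":[0.0346,0.001,-0.0109],"twist":0,"gripper":0.2},
    {"xyz":[0.0346,0.001,-0.0109],"twist":0,"gripper":0.2},
    {"xyz":[0.0346,0.001,-0.0109],"twist":0,"gripper":0.2},
    {"xyz":[0.0346,0.001,-0.0109],"twist":0,"gripper":0.2},
    {"xyz":[0.0346,0,-0.0109],"twist":0,"gripper":0.2},
    {"xyz":[0,0,0],"twist":0,"gripper":0.2}
  ]
}}

```text
t: 23.08
tcp_pos: [0.4739, -0.0029, 0.1682]
ee_rot: [[0.186, 0.001, 0.983], [-0.983, -0.002, 0.186], [0.002, -1.0, 0.0]]
force: [0.3, 0.4, -0.4]
width: 0.603
```

Request:
{"method": "step_arm", "body": {
  "targets": [
    {"xyz":[0,0,0],"twist":0,"gripper":0.2},
    {"xyz":[0,0,0],"twist":0,"gripper":0.2},
    {"xyz":[0,0,0],"twist":0,"gripper":0.2}
  ]
}}

```text
t: 23.33
tcp_pos: [0.4744, 0.0031, 0.1676]
ee_rot: [[0.192, 0.001, 0.981], [-0.981, 0.0, 0.192], [-0.0, -1.0, 0.001]]
force: [0.4, -0.6, 0.6]
width: 0.596
```

```bash
python3 - <<'E'
from h import *
d=snap('wrist');im=d['image']
P=(.4739,.0016,.042);uv=proj(d,P);print('pred',uv)
hsv=cv2.cvtColor(im,cv2.COLOR_BGR2HSV);m=((hsv[...,0]<20)&(hsv[...,1]>50)&(hsv[...,2]>30)&(hsv[...,2]<160)).astype(np.uint8)
x,y=uv.astype(int);q=np.zeros_like(m);q[y-30:y+30,x-30:x+30]=m[y-30:y+30,x-30:x+30]
c=max(cv2.findContours(cv2.morphologyEx(q,cv2.MORPH_CLOSE,np.ones((7,7))),0,2)[0],key=cv2.contourArea)
e=cv2.fitEllipse(c);print(e);a=onz(d,e[0],.042);print('world',a)
go((a[0],a[1],.013),11)
E
```

```text
pred [318.5937 192.2308]
((319.3001403808594, 190.92327880859375), (15.160937309265137, 15.542950630187988), 61.068607330322266)
world [0.4743 0.003  0.042 ]
yaw 11.08 tcp [0.4744 0.0033 0.1675] twist 0.08 then shift [  0.298  154.537   -0.1289] mm; |xyz|/41.7 rows 3.7
   shift in present axes [  0.2998 154.5369  -0.1877]
```

The small cap fits as a 15 px circle at (319,191), directly under the tool. I descend and grip.

Request:
{"method": "step_arm", "body": {
  "targets": [
    {"xyz":[0,0.037,0],"twist":0,"gripper":0.2},
    {"xyz":[0,0.039,0],"twist":0,"gripper":0.2},
    {"xyz":[0,0.038,0],"twist":0,"gripper":0.2},
    {"xyz":[0,0.03,0],"twist":0,"gripper":0.2},
    {"xyz":[0,0.01,0],"twist":0,"gripper":0.2},
    {"xyz":[0,0,0],"twist":0,"gripper":-1},
    {"xyz":[0,0,0],"twist":0,"gripper":-1},
    {"xyz":[0,0,0],"twist":0,"gripper":-1},
    {"xyz":[0,0,0],"twist":0,"gripper":-1},
    {"xyz":[0,0,0],"twist":0,"gripper":-1}
  ],
  "newtons": 30
}}

```text
t: 24.22
tcp_pos: [0.4753, 0.0021, 0.0148]
ee_rot: [[0.191, 0.003, 0.982], [-0.982, -0.001, 0.191], [0.001, -1.0, 0.003]]
force: [-0.0, 0.7, -0.1]
width: 0.241
```

Request:
{"method": "step_arm", "body": {
  "targets": [
    {"xyz":[0,0,0],"twist":0,"gripper":-1},
    {"xyz":[0,0,0],"twist":0,"gripper":-1},
    {"xyz":[0,0,0],"twist":0,"gripper":-1},
    {"xyz":[0,0,0],"twist":0,"gripper":-1},
    {"xyz":[0,-0.02,0],"twist":0,"gripper":-1},
    {"xyz":[0,-0.03,0],"twist":0,"gripper":-1},
    {"xyz":[0,-0.035,0],"twist":0,"gripper":-1},
    {"xyz":[0,-0.035,0],"twist":0,"gripper":-1},
    {"xyz":[0,0,0],"twist":0,"gripper":-1},
    {"xyz":[0,0,0],"twist":0,"gripper":-1}
  ]
}}

```text
t: 25.05
tcp_pos: [0.4755, 0.002, 0.1355]
ee_rot: [[0.19, 0.005, 0.982], [-0.982, -0.001, 0.19], [0.002, -1.0, 0.005]]
force: [0.2, 0.0, -0.7]
width: 0.244
```

```bash
python3 - <<'E'
from h import *
go((.434,.311,.13),11)
print(bot.get_state()['width'],bot.get_state()['force'])
E
```

```text
yaw 10.98 tcp [0.4755 0.002  0.1355] twist -0.02 then shift [-311.2517    5.4655   18.2277] mm; |xyz|/41.7 rows 7.5
   shift in present axes [-311.2688    4.9529   18.0809]
0.24395999959255366 [ 0.182   0.0036 -0.7176]
```

Request:
{"method": "step_arm", "body": {
  "targets": [
    {"xyz":[-0.0389,0.0007,0.0023],"twist":0,"gripper":-1},
    {"xyz":[-0.0389,0.0007,0.0023],"twist":0,"gripper":-1},
    {"xyz":[-0.0389,0.0007,0.0023],"twist":0,"gripper":-1},
    {"xyz":[-0.0389,0.0007,0.0023],"twist":0,"gripper":-1},
    {"xyz":[-0.0389,0.0007,0.0023],"twist":0,"gripper":-1},
    {"xyz":[-0.0389,0.0007,0.0023],"twist":0,"gripper":-1},
    {"xyz":[-0.0389,0.0007,0.0023],"twist":0,"gripper":-1},
    {"xyz":[-0.0389,0.0007,0.0023],"twist":0,"gripper":-1},
    {"xyz":[0,0,0],"twist":0,"gripper":-1},
    {"xyz":[0,0,0],"twist":0,"gripper":-1}
  ]
}}

```text
t: 25.88
tcp_pos: [0.4315, 0.3125, 0.1259]
ee_rot: [[0.194, -0.003, 0.981], [-0.981, -0.002, 0.194], [0.001, -1.0, -0.003]]
force: [-0.1, -0.3, -0.2]
width: 0.246
```

Request:
{"method": "step_arm", "body": {
  "targets": [
    {"xyz":[0,0,0],"twist":0,"gripper":-1},
    {"xyz":[0,0,0],"twist":0,"gripper":-1}
  ]
}}

```text
t: 26.05
tcp_pos: [0.4328, 0.3099, 0.1269]
ee_rot: [[0.189, -0.002, 0.982], [-0.982, -0.001, 0.189], [0.001, -1.0, -0.002]]
force: [-0.2, -0.4, -0.1]
width: 0.244
```

```bash
python3 - <<'E'
from h import *
go((.434,.311,.018),11)
print(bot.get_state()['width'],bot.get_state()['force'])
d=snap('wrist','w9');print(proj(d,(.434,.311,.017)))
E
```

```text
yaw 10.91 tcp [0.4328 0.3099 0.1269] twist -0.09 then shift [ -0.8393 108.8603   1.3391] mm; |xyz|/41.7 rows 2.6
   shift in present axes [ -0.9382 108.8569   1.5332]
0.24446724812843923 [-0.241  -0.4187 -0.075 ]
[321.1018 194.2095]
```

View pics/w9.png

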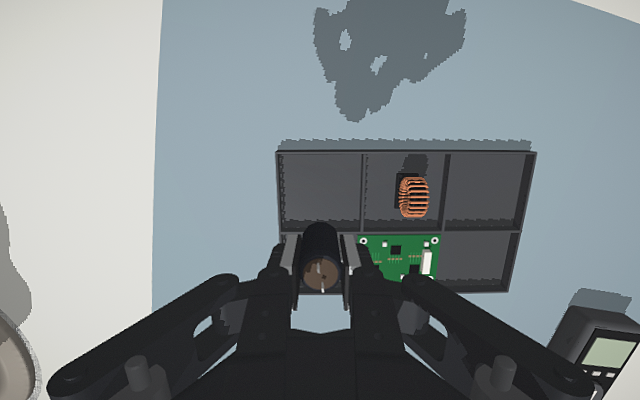

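The choke stands in the middle compartment, around (410,198). The near compartment spans columns 278–362 and rows 152–230, and its centre matches. I lower the small cap and release.

Request:
{"method": "step_arm", "body": {
  "targets": [
    {"xyz":[-0.001,0.035,0.001],"twist":0,"gripper":-1},
    {"xyz":[0,0.038,0],"twist":0,"gripper":-1},
    {"xyz":[0,0.025,0],"twist":0,"gripper":-1},
    {"xyz":[0,0.009,0],"twist":0,"gripper":-1},
    {"xyz":[0,0.002,0],"twist":0,"gripper":-1},
    {"xyz":[0,0,0],"twist":0,"gripper":-1},
    {"xyz":[0,0,0],"twist":0,"gripper":-1}
  ]
}}

```text
t: 26.68
tcp_pos: [0.4348, 0.3121, 0.0195]
ee_rot: [[0.189, 0.001, 0.982], [-0.982, 0.001, 0.189], [-0.0, -1.0, 0.001]]
force: [-0.2, -0.1, -0.6]
width: 0.243
```

Request:
{"method": "step_arm", "body": {
  "targets": [
    {"xyz":[0,0,0],"twist":0,"gripper":-0.1},
    {"xyz":[0,0,0],"twist":0,"gripper":-0.1},
    {"xyz":[0,0,0],"twist":0,"gripper":-0.1},
    {"xyz":[0,0,0],"twist":0,"gripper":-0.1},
    {"xyz":[0,-0.01,0],"twist":0,"gripper":-0.1},
    {"xyz":[0,-0.03,0],"twist":0,"gripper":-0.1},
    {"xyz":[0,-0.035,0],"twist":0,"gripper":-0.1},
    {"xyz":[0,-0.04,0],"twist":0,"gripper":-0.1},
    {"xyz":[0,-0.04,0],"twist":0,"gripper":-0.1}
  ]
}}

```text
t: 27.43
tcp_pos: [0.4333, 0.3122, 0.1759]
ee_rot: [[0.191, -0.001, 0.982], [-0.982, -0.0, 0.191], [0.0, -1.0, -0.001]]
force: [1.5, 1.2, -0.2]
width: 0.451
```

Request:
{"method": "step_arm", "body": {
  "targets": [
    {"xyz":[0.03,-0.02,0],"twist":0,"gripper":-0.1},
    {"xyz":[0.035,-0.01,0],"twist":0,"gripper":-0.1},
    {"xyz":[0.035,0,0],"twist":0,"gripper":-0.1},
    {"xyz":[0.035,0,0],"twist":0,"gripper":-0.1},
    {"xyz":[0.035,0,0],"twist":0,"gripper":-0.1},
    {"xyz":[0.03,0,0],"twist":0,"gripper":-0.1},
    {"xyz":[0,0,0],"twist":0,"gripper":-0.1},
    {"xyz":[0,0,0],"twist":0,"gripper":-0.1},
    {"xyz":[0,0,0],"twist":0,"gripper":-0.1}
  ]
}}

```text
t: 28.18
tcp_pos: [0.4718, 0.1163, 0.2042]
ee_rot: [[0.19, 0.0, 0.982], [-0.982, 0.0, 0.19], [-0.0, -1.0, 0.0]]
force: [0.8, 0.2, -0.3]
width: 0.456
```

```bash
python3 - <<'E'
from h import *
print(bot.get_state()['tcp_pos'],bot.get_state()['force'])
d=snap('top');im=d['image'];c=np.hstack([im[110:320,140:260],im[110:320,395:490]])
cv2.imwrite('pics/f1.png',cv2.resize(c,None,fx=2.8,fy=2.8,interpolation=cv2.INTER_CUBIC))
a=snap('side')['image'];cv2.imwrite('pics/f2.png',a)
E
```

```text
[0.4718 0.1163 0.2042] [ 0.7567  0.1826 -0.275 ]
```

View pics/f1.png

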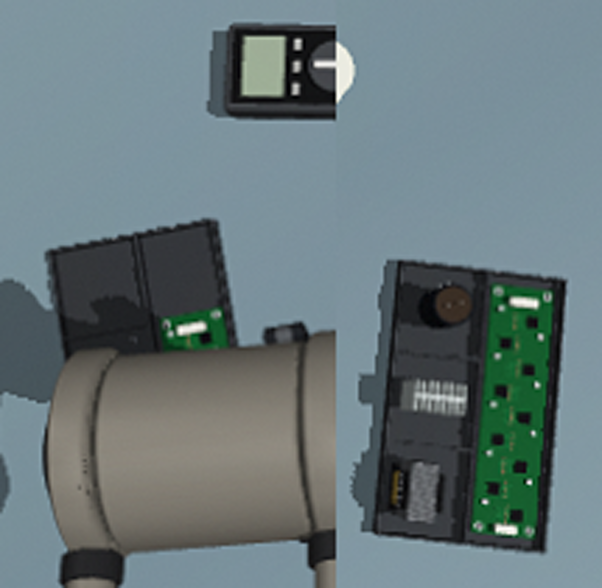

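View pics/f2.png

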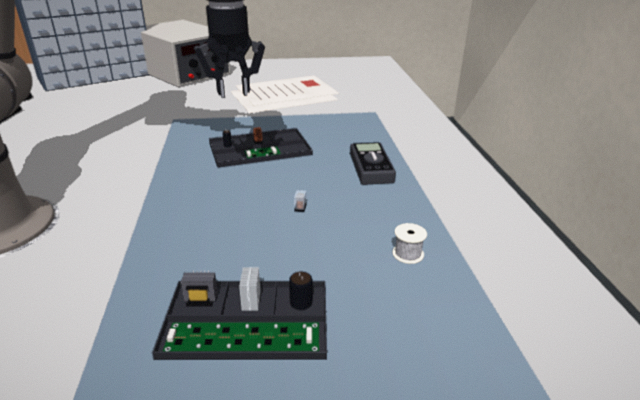

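All five parts stand upright in their compartments, and the relay (300,200), multimeter and spool are where they were. I take one numeric check in tray coordinates, then hand in.

```bash
python3 - <<'E'
from h import *
d=snap('top')
def tray(P,c,yaw):
    a=np.radians(yaw);q=P[:2]-np.array(c);return np.array([q[0]*np.cos(a)+q[1]*np.sin(a),-q[0]*np.sin(a)+q[1]*np.cos(a)])*1000
L=((.487,-.308),-6.6)
for n,uv,z in[('Lc',(436.4,218.9),.055),('hs',(432.5,251.8),.055),('tr',(425.7,285),.049)]: print(n,tray(onz(d,uv,z),*L))
s=snap('side');S=((.518,.290),11)
for n,uv,z in[('sc top',(227,131),.045),('choke top',(258,128),.046),('relay',(301,193),.038)]: print(n,onz(s,uv,z),tray(onz(s,uv,z),*S))
print(job.close_job())
E
```

```text
Lc [79.0945 32.552 ]
hs [ 1.7441 35.1083]
tr [-76.0188  42.4882]
sc top [0.4358 0.3174 0.045 ] [-75.4373  42.5414]
choke top [0.5142 0.3265 0.046 ] [ 3.285  36.5861]
relay [ 0.5955 -0.0006  0.038 ] [  20.6528 -300.0479]
the job is handed in; nothing more can be done
None
```

Both kits are made up and the job is handed in at about 28 s of the 112 s allowed; it reports no verdict.

| Part | Tray and compartment | Measured x, y (mm) | Compartment centre (mm) |
|---|---|---|---|
| Transformer | long board, near | −76, 42 | −78.5, 34 |
| Heat sink | long board, middle | 2, 35 | 0, 34 |
| Large capacitor | long board, far | 79, 33 | 78.5, 34 |
| Small capacitor | short board, near | −75, 43 | −78.5, 34 |
| Choke | short board, middle | 3, 37 | 0, 34 |

- **Position:** every part is within 9 mm of its compartment's centre, against the 28 mm and 27 mm allowed. These come from pixel readings of the last top and side pictures, with no allowance made for part tilt.
- **Upright and flat:** all five parts look upright in the last side view, and the ones in the long tray also do from above. I did not measure underside height or tilt directly. In the top view the arm hid the small capacitor and the choke, so they were checked only in the side view, and the choke also in an earlier wrist view.
- **Bystanders:** the relay measured within 6 mm of its start, inside the calibration and pixel error. The multimeter and spool look unmoved.
- **Disagreements:** the first attempt at a move was refused because of missing keys, and nothing moved. The choke and large capacitor were about 4 to 5 mm from the first estimate and were corrected by a wrist-camera look before gripping.

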